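Fetch the sample jar from behind the reagent bottles and weigh it

ROBOT

A 6-joint arm with a two-finger parallel gripper is mounted at the origin on the work surface. World frame = base frame: x ahead of the robot, y to its left, z up, the work surface at z = 0. Lengths are in m, angles in degrees, forces in N, time in s.
With the tool pointing down it reaches from about 0.4 to 0.825 m from the base axis. Payload 7 kg.
Tool frame: the origin (TCP) lies at the very end of the fingers, on their centre line; the grasp point (between the pads) lies 19 mm behind it (ctrl.grip_point_offset is the distance from the TCP to the grasp point, in m); x points along the fingers, z is the direction in which the jaws open and shut, and the axes are right-handed (so a half turn about x gives the same grasp; the last joint's range is limited). The gripper opens to 88 mm and grips with 3 to 60 N. Pads are 19 mm wide; open, the fingers measure 130 mm over their backs; the gripper's body (78 mm by 193 mm) begins 47 mm behind the grasp point.
Start: joints at [80.735, 20.546, 0.682, 0, -70.136, -16.507], TCP at [0.293, 0.608, 0.227] pointing down, gripper open.
Joint ranges: [-176.03, 176.03], [-82.01, 121.73], [-58.28, 71.71], [-173.87, 95.51], [-174.79, -0.11], [-173.66, 173.66]. Speed limits (degrees/s): [136.94, 136.94, 172.46, 180, 180, 180].

INTERFACE

Orientations are given as [roll, pitch, yaw] about the fixed x, y, z axes, in that order (R = Rz(yaw) Ry(pitch) Rx(roll)).
In Python, from plant import get_obs, snapshot, calibration, close_job, ctrl gives the robot as it stands.
- The arm moves only by the tool move_arm, never from a script. Its argument "commands" is a list that holds one entry, the list of rows, each a list of 4 numbers: the shift along the tool's x, y, z in cm, then the turn about the tool's x in rad. In form: [[[dx, dy, dz, spin], ...]]. A call has 1 to 8 rows; each row shifts and turns the commanded pose from where the row before left it, along the tool's axes as they then stand; what a row does not reach is not made up. A row lasts 1/10 s, in which the tool goes at most 50 mm and 8.59 degrees, less where a joint would pass 70% of its speed; a pose out of reach is approached as far as the arm can. A call with a gripper value outside its range is refused whole. "jaw" is the finger opening in cm, from 0 to 8.76, set as the call begins (left out, the last holds). The fingers move at their own pace and stop on an object; the grip force is fixed at half the most. Time passes only in rows, so rows that do not move let the fingers close. It gives the time, the measured TCP pose, the force and the opening at its end, in the units of the state.
- get_obs(): the state, without advancing time (a new reading comes with each control period).
- snapshot(name): name is "scene" or "top" or "wrist"; returns (picture, depth): 384x512x3 uint8, red, green, blue; 384x512 float32, m along the optical axis (not along the pixel's ray), 0 where there is no reading.
- calibration(name): a dict with "mtx" (3x3 intrinsics, pixels), "T" (4x4, takes a point from camera to world coordinates); the wrist camera has in their place "tool_from_camera" (4x4, takes a point from camera to tool coordinates, whose origin is the TCP and whose axes are the tool frame's). Camera axes: x right, y up, looking along -z (the intrinsics and any distortion apply to the point x, -y, -z); pixel columns grow to the right and rows downward; lengths in m; the calibration is good to about 2 mm. The wrist camera is an equidistant fisheye: a pixel r from the principal point sees the ray r / f radians off the axis. A picture is of the moment at which its call begins: read the wrist's pose just before it. calibration takes no time and is no camera call.
- close_job(): hands the job in, once; it reports no verdict.
The state is a dict: "clock": time; "joint_pos": joint angles; "qvel": joint speeds; "tau": joint torques, N m; "tool_pos": TCP position; "orientation": TCP orientation; "force": force on the tool from outside, world axes, zero at the start; "moment": the same for the moment, N m; "opening": finger opening in m.
Only numpy, scipy, OpenCV 4.12 (cv2) and the standard library are available. Lean on these libraries where they do the work, as an engineer would, in place of code of your own. Each camera call takes 0.05 s, during which the arm holds its last target. There are 200 camera calls.

TASK

The red-lidded sample jar stands behind two reagent bottles in the white spill tray. First clear both bottles to free spots on the black rubber mat, then fetch the red-lidded jar and stand it in the middle of the balance pan, and only then put each bottle back upright in the tray, centred on the mark of its cap's colour. Set things down rather than dropping them, do not let a bottle or the jar touch the other bottle, the beaker or the flask, and leave the green-lidded jar, the beaker and the flask where they stand.

Things in the scene. Friction and masses are not known exactly. Their poses are not given: they have to be found in the camera images.
- yellow_bottle_center (a point): Amber-brown reagent bottle with a YELLOW cap, loose, about 0.28 kg, 150 mm tall. Round body 60 mm in diameter up to 105 mm above its foot, narrowing to the neck; screw cap 30 mm in diameter from 120 to 150 mm above the foot, the best place to grasp it (from above). This point is on its axis, half-way up (75 mm above the foot); z points up along the bottle. Starts standing on its yellow mark in front of the jars.
- blue_bottle_center (a point): Light grey reagent bottle with a BLUE cap, same shape, sizes and point as the yellow-capped one. Starts standing on its blue mark in front of the jars.
- red_jar_center (a point): White round sample jar with a RED lid, loose, about 0.12 kg, 44 mm in diameter (lid and body alike), 50 mm tall. This point is on its axis, half-way up (25 mm above its foot); z up. Stands in the tray close behind the bottles. The jar to be weighed.
- green_jar_center (a point): Like the red-lidded jar but with a GREEN lid, same size and point, loose. Stands beside it in the tray, centres about 80 mm apart (36 mm between them). Must stay where it is.
- yellow_mark: Flat yellow disc, 72 mm in diameter, on the floor of the spill tray; home of the yellow-capped bottle. Origin at its centre, on the tray floor (bottles and jars stand at this height); z up. Its x axis points from the bottles to the jars; the jars stand about 63 mm along it. The fixed white spill tray is 180 x 200 mm with a rim 14 mm high and its floor 4 mm above the bench.
- blue_mark: Flat blue disc, 72 mm in diameter, on the floor of the spill tray, 80 mm beside the yellow one; home of the blue-capped bottle. Origin and axes as for the yellow mark.
- balance_pan (a point): Centre of the top face of the balance's round steel pan, 120 mm in diameter, 69 mm above the bench; z up. The white balance (230 x 190 mm, fixed) stands on one side of the tray; nothing near its pan is higher than the pan.
- mat: Black rubber mat, fixed flat on the bench on the other side of the tray, 220 mm (its x) by 240 mm (its y), 4 mm thick. Origin at the centre of its underside; z up. The side area for the bottles; the beaker and the flask already stand on it, and there is always room left for two bottles.
- beaker_center (a point): White open beaker, at most 60 mm in diameter, 75 mm tall, loose, standing on the mat; this point is on its axis, half-way up. Must stay where it is.
- flask_center (a point): Orange conical flask with a black stopper, foot 64 mm in diameter, 92 mm tall, loose, standing on the mat; this point is on its axis, half-way up (46 mm above its foot). Must stay where it is.
Not all that is in view belongs to the job. Of the things that look like the part that bears yellow_bottle_center, the smaller one is meant. Leave any purple look-alike of the part that bears red_jar_center alone.

How it is judged:
By the outcome, as a careful person would: the job done as asked, in the order asked, and still so for the second after the job is handed in, with the robot touching nothing.
It also fails if it takes over 128 s, if anything falls off the work surface, if the arm or the gripper's body presses on something with over 40 N, if the wrist force passes 120 N, or if a joint passes its speed limit or range.

## Working session

There is one attempt and no reset: what is moved stays moved. The work goes in short steps, Python scripts to look and compute and a tool call to move; the robot and the scene stay as the last step left them, time stands still between calls to the robot, and variables do not carry over. Pictures are saved under pics/ and viewed, about 12 in all and at most 16, crops included, and the job is handed in when it is done.

Besides the shell and the picture viewer there is one more tool, called after "Call:" as a command line: name --argument value ..., lists and objects as JSON in quotes. move_arm: Moves the arm, as the interface text tells. Its arguments: {"type":"object","properties":{"commands":{"type":"array"},"jaw":{"type":"number"}},"required":["commands"]}

```bash
ls; mkdir -p pics; cat > h.py <<'E'
import numpy as np, cv2
from plant import get_obs, snapshot, calibration, close_job, ctrl
from scipy.spatial.transform import Rotation as R
def snap(n,f=None):
    p,d=snapshot(n)
    if f: cv2.imwrite('pics/'+f,cv2.cvtColor(p,cv2.COLOR_RGB2BGR))
    return p,d
def toolT():
    o=get_obs(); T=np.eye(4); T[:3,:3]=R.from_euler('xyz',o['orientation'],degrees=True).as_matrix(); T[:3,3]=o['tool_pos']; return T
E
python3 - <<'E'
from h import *
print(get_obs())
for n in('scene','top'):
    p,d=snap(n,n+'0.png'); np.savez('pics/%s0.npz'%n,p=p,d=d); c=calibration(n); print(n,c)
print(calibration('wrist'))
a=cv2.imread('pics/scene0.png');b=cv2.imread('pics/top0.png')
E
```

```text
pics
{'clock': 0.0, 'joint_pos': array([ 8.07364965e+01,  2.05923198e+01,  6.34513655e-01, -2.03686589e-02,
       -7.01363362e+01, -1.65070700e+01]), 'qvel': array([ 0.04752523,  0.00513342, -0.04286141, -0.00191323,  0.04851088,
       -0.04316305]), 'tau': array([-3.52921438e-05, -5.82721317e+01,  2.93046409e+01,  6.99689627e+00,
        6.71296104e-03, -1.71416482e-04]), 'tool_pos': array([0.29327751, 0.60741744, 0.22561755]), 'orientation': array([   5.01191995,   89.90392948, -110.76559018]), 'force': array([-0.64756446, -0.23314194,  0.70343374]), 'moment': array([ 0.01542198, -0.01880273,  0.04780788]), 'opening': 0.08788553178496027}
scene {'mtx': array([[462.8500198 ,   0.        , 252.84109637],
       [  0.        , 462.8500198 , 188.42852991],
       [  0.        ,   0.        ,   1.        ]]), 'T': array([[-0.86556399, -0.30553168,  0.39679891,  0.98039756],
       [ 0.50052553, -0.50163382,  0.70557615,  0.87254249],
       [-0.01652812,  0.80932929,  0.58712258,  0.78661476],
       [ 0.        ,  0.        ,  0.        ,  1.        ]])}
top {'mtx': array([[475.92247
[... 213 characters left out ...]
0.99969528,  0.00752066,  0.02351128,  0.01978825],
       [ 0.02398397,  0.07057732,  0.99721794,  1.30520569],
       [ 0.        ,  0.        ,  0.        ,  1.        ]])}
{'mtx': array([[297.31863964,   0.        , 257.31501971],
       [  0.        , 297.31863964, 193.71313079],
       [  0.        ,   0.        ,   1.        ]]), 'tool_from_camera': array([[ 6.59228831e-04,  3.03456020e-01, -9.52845218e-01,
        -1.58727201e-01],
       [-2.63897517e-04,  9.52845445e-01,  3.03455910e-01,
         8.23962967e-02],
       [ 9.99999748e-01,  5.14066021e-05,  7.08224479e-04,
         8.78120637e-05],
       [ 0.00000000e+00,  0.00000000e+00,  0.00000000e+00,
         1.00000000e+00]])}
```

View pics/scene0.png

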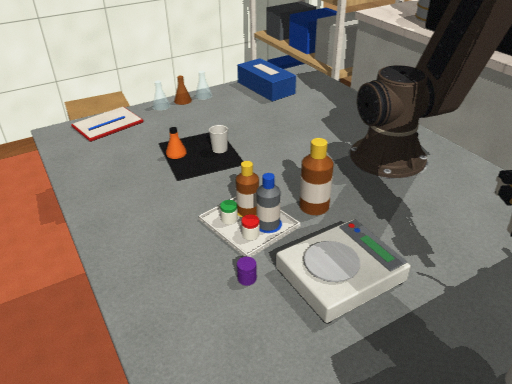

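View pics/top0.png

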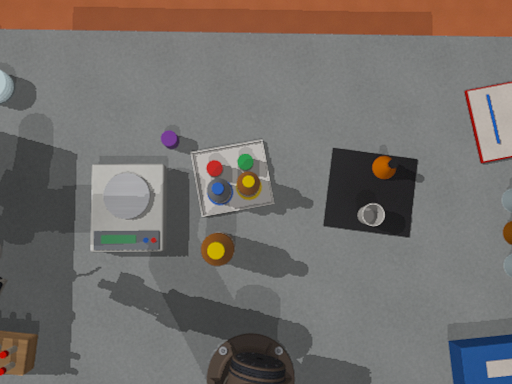

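The target is the small yellow-capped bottle at scene (247,190), top (249,183). The larger amber bottle at scene (317,175), top (216,250) is the look-alike. The blue bottle is at top (218,189), the red jar at (214,169), the green jar at (245,161) and the purple decoy at (170,139). The balance is to the left and the mat to the right, with the beaker at (371,214) and the flask at (384,167).

```bash
cat >> h.py <<'E'
def ray(n,u,v):
    c=calibration(n); K=c['mtx']; T=c['T']
    d=T[:3,:3]@np.array([(u-K[0,2])/K[0,0],-(v-K[1,2])/K[1,1],-1]); return T[:3,3],d
def onplane(n,u,v,z):
    o,d=ray(n,u,v); return o+d*(z-o[2])/d[2]
def blobs(p,lo,hi,amin=30):
    m=cv2.inRange(cv2.cvtColor(p,cv2.COLOR_RGB2HSV),lo,hi); m=cv2.morphologyEx(m,cv2.MORPH_CLOSE,np.ones((3,3),np.uint8))
    n,l,s,c=cv2.connectedComponentsWithStats(m); return [(l==i,s[i],c[i]) for i in range(1,n) if s[i][4]>=amin]
COL=dict(yellow=((25,150,110),(34,255,255)),blue=((105,150,60),(122,255,255)),red=((0,200,90),(4,255,255)),green=((55,120,50),(75,255,255)),purple=((130,100,40),(150,255,255)),orange=((5,200,150),(14,255,255)))
def cloud(n,d):
    c=calibration(n);K=c['mtx'];v,u=np.indices(d.shape)
    P=np.stack([(u-K[0,2])/K[0,0]*d,-(v-K[1,2])/K[1,1]*d,-d],-1); return P@c['T'][:3,:3].T+c['T'][:3,3]
E
python3 - <<'E'
from h import *
np.set_printoptions(precision=4,suppress=True)
for n in('top','scene'):
    z=np.load('pics/%s0.npz'%n);p,d=z['p'],z['d'];P=cloud(n,d)
    for k,(lo,hi) in COL.items():
        for m,s,c in blobs(p,lo,hi,20):
            q=P[m&(d>0)]; 
            if len(q)<10: continue
            zt=np.percentile(q[:,2],90); t=q[q[:,2]>zt-.006]
            print(n,k,c.round(1),s[4],'ztop',zt.round(3),'cloud',t[:,:2].mean(0),'mid',((t.min(0)+t.max(0))/2)[:2],'ray',onplane(n,*c,zt)[:2])
    if n=='top':
        hs=cv2.cvtColor(p,cv2.COLOR_RGB2HSV)
        # mat
        m=(hs[...,2]<45)&(d>0); 
        sub=np.zeros_like(m);sub[140:245,318:425]=m[140:245,318:425]
        cn,_=cv2.findContours(sub.astype(np.uint8),0,2);c=max(cn,key=cv2.contourArea);r=cv2.minAreaRect(c);print('mat',[onplane(n,*b,.004)[:2] for b in cv2.boxPoints(r)],onplane(n,*r[0],.004)[:2])
        # beaker
        b=(P[...,2]>.06)&(P[...,2]<.11)&(P[...,1]<-.15)&(P[...,1]>-.45)&(P[...,0]>.3)
        v,u=np.nonzero(b);q=P[b];print('tall on mat',len(q),q.max(0),q.min(0));w=q[q[:,0]<.5];print('beaker',(w.max(0)+w.min(0))/2,w.max(0)-w.min(0))
        # pan
        g=np.zeros(p.shape[:2],np.uint8);g[165:225,95:160]=1
        gm=cv2.medianBlur(cv2.cvtColor(p,cv2.COLOR_RGB2GRAY),3)
        print(gm[195,92:166:3],gm[168:225:4,127])
        b=(P[...,2]>.1)&(d>0)&(P[...,0]>.15)&(abs(P[...,1])<.6); q=P[b]
        print('big', q[(q[:,0]<.4)&(abs(q[:,1])<.2)].max(0) if len(q) else 0)
E
```

```text
top yellow [248.1 181. ] 109 ztop 0.156 cloud [0.5131 0.0121] mid [0.5132 0.0111] ray [0.5128 0.0121]
top yellow [250.4 194.6] 37 ztop 0.007 cloud [0.4901 0.0068] mid [0.4943 0.0097] ray [0.4896 0.0046]
top yellow [215.5 250.1] 234 ztop 0.205 cloud [0.3482 0.0857] mid [0.3485 0.0851] ray [0.3484 0.0861]
top blue [492.8 118.8] 112 ztop 0.023 cloud [ 0.7047 -0.666 ] mid [ 0.7054 -0.667 ] ray [ 0.7037 -0.6643]
top blue [217.5 188.1] 109 ztop 0.155 cloud [0.4949 0.0864] mid [0.4943 0.0861] ray [0.495  0.0861]
top blue [478.6 358.6] 2338 ztop 0.081 cloud [ 0.0599 -0.5927] mid [ 0.0598 -0.5991] ray [ 0.0708 -0.5782]
top red [475.2 130.2] 163 ztop 0.012 cloud [ 0.6692 -0.6234] mid [ 0.6853 -0.6395] ray [ 0.6733 -0.6193]
top red [213.1 166.8] 124 ztop 0.056 cloud [0.5598 0.1037] mid [0.5578 0.1017] ray [0.559 0.104]
top red [  2.8 354.2] 40 ztop 0.126 cloud [0.0929 0.5985] mid [0.0931 0.5977] ray [0.094  0.5969]
top red [  1.4 370.9] 25 ztop 0.124 cloud [0.0538 0.6002] mid [0.0533 0.5996] ray [0.0546 0.5992]
top green [245.  161.5] 192 ztop 0.056 cloud [0.5742 0.0199] mid [0.5744 0.02  ] ray
[... 1329 characters left out ...]
op 0.012 cloud [ 0.7185 -0.6265] mid [ 0.7001 -0.6596] ray [ 0.7151 -0.6171]
scene red [249.9 220.8] 181 ztop 0.056 cloud [0.5587 0.1042] mid [0.5578 0.102 ] ray [0.5605 0.1079]
scene green [228.2 205.8] 177 ztop 0.056 cloud [0.5766 0.0223] mid [0.5766 0.0212] ray [0.5785 0.0275]
scene green [377.  248.3] 245 ztop 0.066 cloud [0.3691 0.3468] mid [0.3692 0.3451] ray [0.3705 0.3486]
scene purple [246.2 270.4] 479 ztop 0.052 cloud [0.6381 0.2257] mid [0.6375 0.2239] ray [0.648  0.2447]
scene orange [175.2 147.5] 328 ztop 0.067 cloud [ 0.5705 -0.3524] mid [ 0.5697 -0.3521] ray [ 0.5892 -0.2983]
scene orange [325.4 165.6] 21 ztop 0.153 cloud [0.3468 0.1181] mid [0.3458 0.1178] ray [0.3497 0.1218]
```

```bash
python3 - <<'E'
from h import *
a=cv2.imread('pics/top0.png')[130:280,80:425]
b=cv2.imread('pics/scene0.png')[120:290,190:360]
a=cv2.resize(a,None,fx=2.3,fy=2.3,interpolation=3); b=cv2.resize(b,(245,245),interpolation=3)
c=np.zeros((a.shape[0]+245,a.shape[1],3),np.uint8);c[:a.shape[0]]=a;c[a.shape[0]:,:245]=b
cv2.imwrite('pics/crop.png',c[:599])
E
```

```text
(no output)
```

View pics/crop.png

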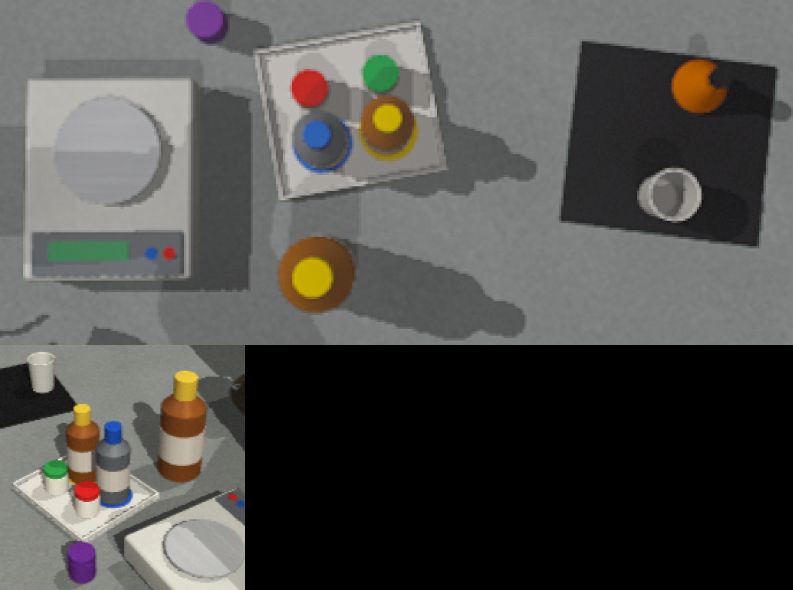

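```bash
cat >> h.py <<'E'
def plan(x,y,z,rows=8):
    T=toolT(); d=T[:3,:3].T@(np.array([x,y,z])-T[:3,3])*100
    print('shift cm',d.round(2),'| per row /%d'%rows,(d/rows).round(3),'tool z yaw',np.degrees(np.arctan2(T[1,2],T[0,2])).round(1),'tool y yaw',np.degrees(np.arctan2(T[1,1],T[0,1])).round(1),'tilt x',T[:3,0].round(4))
E
python3 - <<'E'
from h import *
np.set_printoptions(precision=4,suppress=True)
plan(.513,.012,.24,16)
z=np.load('pics/top0.npz');p,d=z['p'],z['d'];P=cloud('top',d)
hs=cv2.cvtColor(p,cv2.COLOR_RGB2HSV)
for nm,lo,hi in(('orange',(3,180,120),(20,255,255)),):
  for m,s,c in blobs(p,lo,hi,40): print(nm,c,s, P[m].min(0),P[m].max(0), onplane('top',*c,.03))
m=(P[...,2]>.085)&(P[...,2]<.11)&(P[...,1]<-.25)&(P[...,1]>-.45)&(P[...,0]>.5)&(P[...,0]<.65);q=P[m];print('stopper',len(q),(q.min(0)+q.max(0))/2)
# white: tray and balance (high z), low saturation
m=((P[...,2]>.012)&(P[...,2]<.03)&(hs[...,2]>120)&(P[...,0]>.4)&(P[...,0]<.72)&(P[...,1]<.2)&(P[...,1]>-.1)).astype(np.uint8)
v,u=np.nonzero(m);r=cv2.minAreaRect(np.stack([u,v],1).astype(np.float32));print('tray',[onplane('top',*b,.014)[:2] for b in cv2.boxPoints(r)])
z=np.load('pics/scene0.npz');S=cloud('scene',z['d'])
# pan: circles
g=cv2.cvtColor(p,cv2.COLOR_RGB2GRAY)[155:235,85:170];g4=cv2.resize(g,None,fx=4,fy=4,interpolation=2)
h=cv2.HoughCircles(cv2.medianBlur(g4,5),cv2.HOUGH_GRADIENT,1,200,param1=60,param2=20,minRadius=80,maxRadius=110)
if h is not None:
  for a,b,rr in h[0]:
    u,v=(a+.5)/4-.5+85,(b+.5)/4-.5+155;print('pan',u,v,rr/4,onplane('top',u,v,.069))
m=(abs(P[...,2]-.069)<.004)&(P[...,1]>.2)&(P[...,1]<.5);q=P[m];print('pan depth',len(q),(q.min(0)+q.max(0))/2,q.max(0)-q.min(0))
E
```

```text
shift cm [-1.36 45.68 44.07] | per row /16 [-0.085  2.855  2.754] tool z yaw -115.8 tool y yaw -25.8 tilt x [-0.0005 -0.0014 -1.    ]
orange [380.8436 166.4951] [372 156  21  23 307] [ 0.5369 -0.371  -0.0007] [ 0.6002 -0.3303  0.0854] [ 0.5672 -0.3488  0.03  ]
orange [241.0556 181.6556] [237 172  10  20  90] [0.4043 0.0172 0.1068] [0.54   0.0397 1.3052] [0.5228 0.0301 0.03  ]
orange [207.6866 246.9204] [202 234  15  30 201] [0.3144 0.088  0.1388] [0.3842 0.1225 0.1611] [0.3479 0.1174 0.03  ]
stopper 80 [ 0.5663 -0.3637  0.0934]
tray [array([0.6041, 0.1691]), array([ 0.6421, -0.0267]), array([ 0.4655, -0.0595]), array([0.4288, 0.1348])]
pan 125.25 194.5 23.9 [0.4834 0.329  0.069 ]
pan depth 1533 [0.44   0.323  0.0689] [0.1995 0.1617 0.0079]
```

Call:
move_arm --commands '[[[-0.2,0,0,0.133],[-0.2,0,0,0.133],[-0.2,0,0,0.133],[-0.2,0,0,0.133],[-0.2,0,0,0.133],[-0.2,0,0,0.133],[-0.2,0,0,0.136]]]' --jaw 6

```text
clock: 0.8
tool_pos: [0.2934, 0.6076, 0.2401]
orientation: [59.5, 89.9, -110.1]
force: [-0.0, 0.3, 0.0]
opening: 0.0601
```

```bash
python3 -c "
from h import *
plan(.513,.012,.24,20)"
```

```text
shift cm [ 6.000e-02  6.254e+01 -1.086e+01] | per row /20 [ 3.000e-03  3.127e+00 -5.430e-01] tool z yaw -169.6 tool y yaw -79.6 tilt x [-4.e-04 -1.e-03 -1.e+00]
```

Call:
move_arm --commands '[[[0,2,-0.34,0],[0,3.9,-0.68,0],[0,3.9,-0.68,0],[0,3.9,-0.68,0],[0,3.9,-0.68,0],[0,3.9,-0.68,0],[0,3.9,-0.68,0],[0,3.9,-0.68,0]]]'

```text
clock: 1.6
tool_pos: [0.3982, 0.3277, 0.2403]
orientation: [32.4, 90.0, -136.9]
force: [1.5, 1.2, 0.4]
opening: 0.0602
```

Call:
move_arm --commands '[[[0,3.9,-0.68,0],[0,3.9,-0.68,0],[0,3.9,-0.68,0],[0,3.9,-0.68,0],[0,3.9,-0.68,0],[0,3.9,-0.68,0],[0,2,-0.34,0],[0,0,0,0]]]'

```text
clock: 2.4
tool_pos: [0.4889, 0.0858, 0.2402]
orientation: [23.7, 89.9, -145.7]
force: [-0.0, 0.5, 0.0]
opening: 0.0601
```

```bash
cat >> h.py <<'E'
def wcast(T,u,v,z):
    c=calibration('wrist');K=c['mtx'];x,y=u-K[0,2],v-K[1,2];r=np.hypot(x,y);th=r/K[0,0]
    dc=np.array([x/r*np.sin(th),-y/r*np.sin(th),-np.cos(th)]);W=T@c['tool_from_camera'];d=W[:3,:3]@dc;o=W[:3,3]
    return o+d*(z-o[2])/d[2]
def wlook(f,heights):
    T=toolT();p,d=snap('wrist',f)
    for k,zz in heights.items():
        for m,s,c in blobs(p,*COL[k],60): print(k,c.round(),s,wcast(T,*c,zz).round(4))
    return T,p,d
E
python3 -c "
from h import *
print(get_obs()['joint_pos'].round())
wlook('w1.png',dict(yellow=.154,blue=.154,red=.054,green=.054))
plan(.513,.012,.24)"
```

```text
[ 33.   3. -20.   0. -67. -22.]
yellow [244. 108.] [227  90  36  36 981] [0.5133 0.011  0.154 ]
yellow [429. 233.] [411 225  32  20 327] [0.3077 0.0905 0.154 ]
blue [250. 194.] [234 176  33  36 903] [0.4957 0.083  0.154 ]
red [201. 173.] [185 157  32  32 760] [0.5559 0.0991 0.054 ]
green [196. 104.] [179  87  35  35 952] [0.5738 0.0185 0.054 ]
shift cm [ 0.02  7.81 -1.01] | per row /8 [ 0.003  0.976 -0.127] tool z yaw -169.4 tool y yaw -79.4 tilt x [-7.e-04 -3.e-04 -1.e+00]
```

View pics/w1.png

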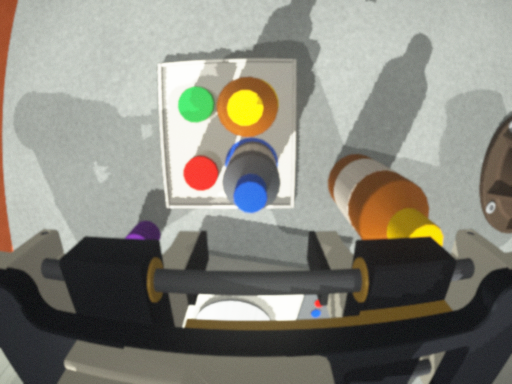

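Call:
move_arm --commands '[[[0,2,-0.25,0],[0,2.5,-0.3,0],[0,2.3,-0.3,0],[0,1,-0.15,0],[2,0,0,0],[3,0,0,0],[2,0,0,0],[0,0,0,0]]]'

```text
clock: 3.25
tool_pos: [0.511, 0.0136, 0.1679]
orientation: [2.9, 89.7, -166.3]
force: [-0.6, 0.8, 0.1]
opening: 0.0598
```

```bash
python3 -c "
from h import *
plan(.5132,.0115,.120)"
```

```text
shift cm [ 4.79  0.25 -0.2 ] | per row /8 [ 0.599  0.031 -0.025] tool z yaw -169.3 tool y yaw -79.3 tilt x [-0.0051 -0.0012 -1.    ]
```

Call:
move_arm --commands '[[[0,0.25,-0.2,0],[1.5,0,0,0],[1.5,0,0,0],[1,0,0,0],[0.8,0,0,0],[0,0,0,0]]]'

```text
clock: 3.85
tool_pos: [0.5153, 0.0112, 0.1222]
orientation: [10.2, 90.0, -159.1]
force: [-0.5, -0.1, -0.9]
opening: 0.0599
```

Call:
move_arm --commands '[[[0,0,0,0],[0,0,0,0],[0,0,0,0],[0,0,0,0],[0,0,0,0],[0,0,0,0],[0,0,0,0],[0,0,0,0]]]' --jaw 2.4

```text
clock: 4.65
tool_pos: [0.5155, 0.0111, 0.1228]
orientation: [135.7, 90.0, -33.5]
force: [-2.2, -0.6, 5.7]
opening: 0.0296
```

Call:
move_arm --commands '[[[-0.5,0,0,0],[-1,0,0,0],[-1.5,0,0,0],[-1.5,0,0,0],[-1,0,0,0],[-0.5,0,0,0],[0,0,0,0]]]'

```text
clock: 5.35
tool_pos: [0.5158, 0.0114, 0.1832]
orientation: [-164.6, 89.9, 26.1]
force: [0.6, 0.4, -3.3]
opening: 0.0295
```

```bash
python3 -c "
from h import *
print(get_obs()['opening'],get_obs()['force'])
plan(.56,-.262,.182,12)"
```

```text
0.029458110693368993 [ 0.60935956  0.41736531 -3.31688167]
shift cm [ 0.11 27.68  0.74] | per row /12 [0.009 2.307 0.061] tool z yaw -169.3 tool y yaw -79.3 tilt x [ 1.1e-03  6.0e-04 -1.0e+00]
```

Call:
move_arm --commands '[[[0,1,0.03,0],[0,2,0.05,0],[0,2.5,0.07,0],[0,2.5,0.07,0],[0,2.5,0.07,0],[0,2.5,0.07,0],[0,2.5,0.07,0],[0,2.5,0.07,0]]]'

```text
clock: 6.15
tool_pos: [0.5435, -0.1681, 0.1816]
orientation: [-12.9, 89.9, 177.8]
force: [0.6, 0.1, -1.9]
opening: 0.0295
```

Call:
move_arm --commands '[[[0,2.5,0.07,0],[0,2.5,0.06,0],[0,2,0.06,0],[0,1.7,0.05,0],[0,1,0,0],[0,0,0,0],[0,0,0,0]]]'

```text
clock: 6.85
tool_pos: [0.5595, -0.2622, 0.1822]
orientation: [-41.8, 90.0, 148.9]
force: [-0.6, 0.5, -2.9]
opening: 0.0297
```

```bash
python3 -c "
from h import *
print(get_obs()['opening'],get_obs()['force'])
plan(.56,-.262,.1228,12)
p,d=snap('scene','s1.png');a=cv2.imread('pics/s1.png')[90:290,120:360];cv2.imwrite('pics/s1c.png',cv2.resize(a,None,fx=2.5,fy=2.5))"
```

```text
0.029745459817059616 [-0.62940266  0.53081555 -2.89131975]
shift cm [ 5.94 -0.01 -0.06] | per row /12 [ 0.495 -0.    -0.005] tool z yaw -169.3 tool y yaw -79.3 tilt x [-6.e-04  3.e-04 -1.e+00]
```

View pics/s1c.png

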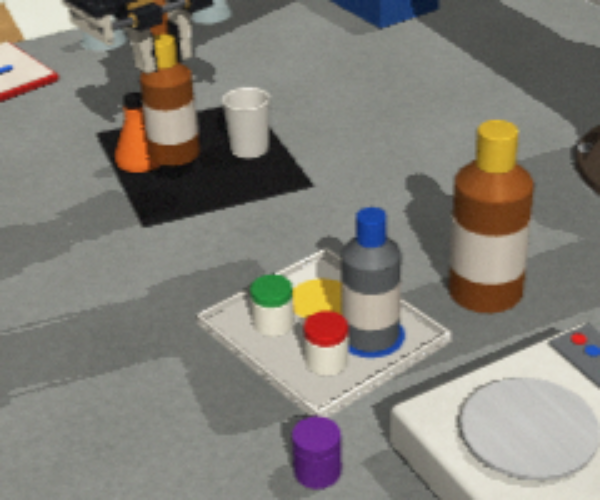

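The bottle hangs upright above the mat (crop 170,120) with the flask and beaker clear. The tray shows the yellow mark free at (318,297).

Call:
move_arm --commands '[[[1.5,0,0,0],[1.8,0,0,0],[1.2,0,0,0],[0.6,0,0,0],[0.4,0,0,0],[0.3,0,0,0],[0,0,0,0],[0,0,0,0]]]'

```text
clock: 7.7
tool_pos: [0.56, -0.2625, 0.1251]
orientation: [150.2, 90.0, -19.1]
force: [-1.0, -0.9, -2.2]
opening: 0.0293
```

Call:
move_arm --commands '[[[0.15,0,0,0],[0.1,0,0,0],[0,0,0,0],[0,0,0,0]]]'

```text
clock: 8.1
tool_pos: [0.56, -0.2626, 0.1228]
orientation: [142.5, 89.9, -26.8]
force: [-2.3, 0.1, 3.9]
opening: 0.0298
```

Contact (force +3.9 N). Release, then rise.

Call:
move_arm --commands '[[[0,0,0,0],[0,0,0,0],[0,0,0,0],[0,0,0,0],[0,0,0,0],[-1,0,0,0],[-2,0,0,0],[-3,0,0,0]]]' --jaw 6

```text
clock: 8.9
tool_pos: [0.5588, -0.2621, 0.1818]
orientation: [-23.0, 89.8, 167.8]
force: [0.7, 0.1, -0.1]
opening: 0.0598
```

Call:
move_arm --commands '[[[-3,0,0,0],[-2,0,0,0],[0,0,0,0]]]'

```text
clock: 9.2
tool_pos: [0.5614, -0.263, 0.2366]
orientation: [152.3, 89.6, -17.0]
force: [0.2, -0.5, -0.4]
opening: 0.0601
```

```bash
python3 -c "
from h import *
p,d=snap('top','t2.png');P=cloud('top',d)
for k in('yellow','blue'):
  for m,s,c in blobs(p,*COL[k],40): print(k,c.round(1),s[4],P[m].mean(0).round(4),onplane('top',*c,.154).round(4),onplane('top',*c,.004).round(4))
m=(P[...,2]>.072)&(P[...,2]<.09)&(P[...,1]<-.25)&(P[...,1]>-.45)&(P[...,0]<.5)&(P[...,0]>.35);q=P[m];print('beaker rim',(q.min(0)+q.max(0))/2)
plan(.4955,.085,.23,12)"
```

```text
yellow [358.6 163.7] 128 [ 0.5581 -0.2591  0.1504] [ 0.5577 -0.2583  0.154 ] [ 0.5777 -0.2945  0.004 ]
yellow [248.4 186.6] 468 [0.5116 0.0102 0.0063] [0.4993 0.0113 0.154 ] [0.5117 0.0102 0.004 ]
yellow [215.6 250.1] 226 [0.3486 0.0857 0.2068] [0.3459 0.0889 0.154 ] [0.3383 0.0979 0.004 ]
blue [492.8 118.8] 112 [ 0.7016 -0.66    0.031 ] [ 0.6731 -0.5944  0.154 ] [ 0.7081 -0.6744  0.004 ]
blue [217.4 188.1] 105 [0.4953 0.0863 0.1527] [0.4952 0.0862 0.154 ] [0.5071 0.0948 0.004 ]
blue [478.6 358.6] 2333 [ 0.0674 -0.5843  0.0681] [ 0.0906 -0.5426  0.154 ] [ 0.0497 -0.6159  0.004 ]
beaker rim [ 0.43575785 -0.31341779  0.07777312]
shift cm [  0.4  -35.36  -0.07] | per row /12 [ 0.033 -2.947 -0.006] tool z yaw -169.3 tool y yaw -79.3 tilt x [ 3.9e-03 -8.0e-04 -1.0e+00]
```

Call:
move_arm --commands '[[[0,-2,0,0],[0,-3.5,0,0],[0,-3.9,0,0],[0,-3.9,0,0],[0,-3.9,0,0],[0,-3.9,0,0],[0,-3.9,0,0],[0,-3.9,0,0]]]'

```text
clock: 10.05
tool_pos: [0.505, 0.0229, 0.2316]
orientation: [0.8, 89.9, -168.5]
force: [1.2, -0.5, 0.1]
opening: 0.0599
```

Call:
move_arm --commands '[[[0,-3.5,0,0],[0,-2,0,0],[0,-0.9,0,0],[2,0,0,0],[3,0,0,0],[1,0,0,0],[0,0,0,0],[0,0,0,0]]]'

```text
clock: 10.85
tool_pos: [0.4946, 0.0842, 0.1728]
orientation: [127.2, 90.0, -42.1]
force: [0.3, 0.2, 0.1]
opening: 0.0599
```

```bash
python3 -c "
from h import *
wlook('w2.png',dict(blue=.154,red=.054,green=.054))
plan(.4955,.085,.1228)"
```

```text
blue [237. 161.] [225 149  46  31 159] [0.5151 0.0404 0.154 ]
blue [256. 227.] [ 234  200   44   53 1806] [0.4961 0.081  0.154 ]
red [194. 191.] [ 175  172   39   39 1168] [0.5559 0.099  0.054 ]
green [187. 107.] [ 166   86   44   43 1477] [0.5737 0.0184 0.054 ]
shift cm [ 5.04 -0.04 -0.06] | per row /8 [ 0.63  -0.005 -0.008] tool z yaw -169.3 tool y yaw -79.3 tilt x [ 1.4e-03  3.0e-04 -1.0e+00]
```

Call:
move_arm --commands '[[[1.5,0,-0.05,0],[1.5,0,0,0],[1.2,0,0,0],[0.8,0,0,0],[0,0,0,0],[0,0,0,0]]]'

```text
clock: 11.5
tool_pos: [0.4949, 0.0847, 0.1225]
orientation: [162.6, 90.0, -6.7]
force: [0.4, 1.1, -0.8]
opening: 0.0601
```

Call:
move_arm --commands '[[[0,0,0,0],[0,0,0,0],[0,0,0,0],[0,0,0,0],[0,0,0,0],[0,0,0,0],[0,0,0,0]]]' --jaw 2.4

```text
clock: 12.2
tool_pos: [0.495, 0.0848, 0.1224]
orientation: [-168.7, 89.9, 22.0]
force: [0.9, -0.1, 2.5]
opening: 0.0296
```

Call:
move_arm --commands '[[[-0.5,0,0,0],[-1,0,0,0],[-1.5,0,0,0],[-1.5,0,0,0],[-1,0,0,0],[-0.5,0,0,0],[0,0,0,0]]]'

```text
clock: 12.9
tool_pos: [0.4947, 0.0847, 0.1826]
orientation: [-152.4, 89.9, 38.3]
force: [-0.2, -0.4, -4.0]
opening: 0.0297
```

```bash
python3 -c "
from h import *
print(get_obs()['opening'],get_obs()['force'])
plan(.475,-.242,.1828,12)"
```

```text
0.029719877172270606 [-0.21952839 -0.38302728 -3.97664134]
shift cm [-0.04 31.73  8.  ] | per row /12 [-0.003  2.645  0.667] tool z yaw -169.3 tool y yaw -79.3 tilt x [ 7.e-04  6.e-04 -1.e+00]
```

Call:
move_arm --commands '[[[0,1,0.25,0],[0,2,0.5,0],[0,2.7,0.68,0],[0,2.7,0.68,0],[0,2.7,0.68,0],[0,2.7,0.68,0],[0,2.7,0.68,0],[0,2.7,0.68,0]]]'

```text
clock: 13.7
tool_pos: [0.4818, -0.1146, 0.1813]
orientation: [-8.3, 89.9, -177.6]
force: [0.4, -0.6, -3.8]
opening: 0.0297
```

Call:
move_arm --commands '[[[0,2.7,0.68,0],[0,2.7,0.68,0],[0,2.7,0.68,0],[0,2.4,0.6,0],[0,1.7,0.42,0],[0,1,0.2,0],[0,0,0,0],[0,0,0,0]]]'

```text
clock: 14.5
tool_pos: [0.4749, -0.2487, 0.1816]
orientation: [-34.0, 89.9, 156.6]
force: [-0.0, -0.5, -4.0]
opening: 0.0296
```

```bash
python3 -c "
from h import *
print(get_obs()['opening'],get_obs()['force'])
plan(.475,-.242,.1225,12)
p,d=snap('scene','s2.png');a=cv2.imread('pics/s2.png')[90:290,120:360];cv2.imwrite('pics/s2c.png',cv2.resize(a,None,fx=2.5,fy=2.5))"
```

```text
0.02964434947475785 [-0.027579   -0.48806311 -4.04792622]
shift cm [ 5.91 -0.65 -0.14] | per row /12 [ 0.492 -0.054 -0.012] tool z yaw -169.3 tool y yaw -79.3 tilt x [-9.e-04  4.e-04 -1.e+00]
```

View pics/s2c.png

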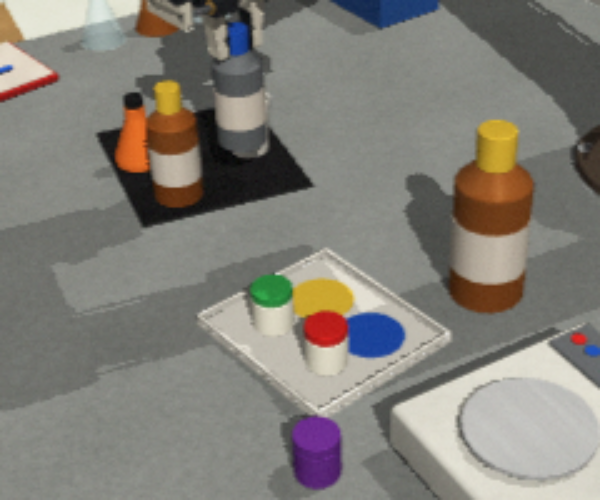

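Yellow stands on the mat (crop 175,145), and blue is held at (240,90). Both marks are clear in the tray. I'll nudge blue back 6 mm, then lower it.

Call:
move_arm --commands '[[[0,-0.6,-0.14,0],[1.5,0,0,0],[1.8,0,0,0],[1.2,0,0,0],[0.6,0,0,0],[0.4,0,0,0],[0.2,0,0,0],[0,0,0,0]]]'

```text
clock: 15.35
tool_pos: [0.4758, -0.2427, 0.1253]
orientation: [145.1, 90.0, -24.2]
force: [-0.6, 0.5, -3.3]
opening: 0.0293
```

Call:
move_arm --commands '[[[0.15,0,0,0],[0,0,0,0],[0,0,0,0]]]'

```text
clock: 15.65
tool_pos: [0.4756, -0.2427, 0.1238]
orientation: [157.3, 90.0, -12.0]
force: [0.5, 0.2, -3.4]
opening: 0.0296
```

Call:
move_arm --commands '[[[0.12,0,0,0],[0,0,0,0],[0,0,0,0]]]'

```text
clock: 15.95
tool_pos: [0.4756, -0.2427, 0.1224]
orientation: [155.0, 90.0, -14.3]
force: [0.1, 0.6, -3.5]
opening: 0.0296
```

Call:
move_arm --commands '[[[0.1,0,0,0],[0,0,0,0],[0,0,0,0]]]'

```text
clock: 16.25
tool_pos: [0.4759, -0.2428, 0.1223]
orientation: [132.6, 89.9, -36.7]
force: [-1.7, 0.7, 5.2]
opening: 0.0295
```

Call:
move_arm --commands '[[[0,0,0,0],[0,0,0,0],[0,0,0,0],[0,0,0,0],[0,0,0,0],[-1,0,0,0],[-2,0,0,0],[-3,0,0,0]]]' --jaw 6

```text
clock: 17.05
tool_pos: [0.4746, -0.2425, 0.1813]
orientation: [-21.0, 89.8, 169.7]
force: [1.2, -0.1, 0.2]
opening: 0.06
```

Call:
move_arm --commands '[[[-3,0,0,0],[-2,0,0,0],[0,-0.5,0,0],[0,0,0,0]]]'

```text
clock: 17.45
tool_pos: [0.4746, -0.2374, 0.2322]
orientation: [174.3, 89.9, 5.1]
force: [-0.3, -0.1, -0.2]
opening: 0.0599
```

```bash
python3 -c "
from h import *
p,d=snap('top','t3.png');P=cloud('top',d)
for k,z in(('yellow',.154),('blue',.154),('yellow',.004),('blue',.004),('red',.054),('green',.054)):
  for m,s,c in blobs(p,*COL[k],40): print(k,c.round(1),s[:5],P[m].mean(0).round(4),onplane('top',*c,z).round(4))
plan(.557,.102,.20,12)"
```

```text
yellow [241.8 192. ] [236 182  16  17  75] [0.4968 0.0281 0.0033] [0.4861 0.0272 0.154 ]
yellow [215.7 250.1] [208 242  17  17 226] [0.3487 0.0855 0.2069] [0.3459 0.0887 0.154 ]
blue [492.8 118.8] [487  95  13  48 112] [ 0.7016 -0.6599  0.0311] [ 0.6731 -0.5944  0.154 ]
blue [219.6 191.8] [208 180  25  25 481] [0.4968 0.0886 0.006 ] [0.4863 0.0808 0.154 ]
blue [478.7 358.6] [ 449  335   63   49 2337] [ 0.068  -0.5833  0.0702] [ 0.0906 -0.5427  0.154 ]
yellow [241.8 192. ] [236 182  16  17  75] [0.4968 0.0281 0.0033] [0.4967 0.0281 0.004 ]
yellow [215.7 250.1] [208 242  17  17 226] [0.3487 0.0855 0.2069] [0.3383 0.0977 0.004 ]
blue [492.8 118.8] [487  95  13  48 112] [ 0.7016 -0.6599  0.0311] [ 0.7081 -0.6744  0.004 ]
blue [219.6 191.8] [208 180  25  25 481] [0.4968 0.0886 0.006 ] [0.4969 0.0887 0.004 ]
blue [478.7 358.6] [ 449  335   63   49 2337] [ 0.068  -0.5833  0.0702] [ 0.0498 -0.6159  0.004 ]
red [474.  128.3] [465  91  24  72 153] [ 0.6799 -0.6184  0.0077] [ 0.6699 -0.5957  0.054 ]
red [213.7 163.9] [207 161  15  11  50] [0.5639 0.1009 0.0778] [0.5671 0.1025 0.054 ]
red [  2.8 354.1] [  0 351   7   7  41] [0.0928 0.5994 0.1203] [0.0753 0.6319 0.054 ]
green [239.8 160.8] [238 155   5  13  41] [0.576  0.0336 0.0536] [0.576  0.0336 0.054 ]
green [115.2 238.7] [102 236  33   7 181] [0.3695 0.3518 0.0689] [0.369  0.3558 0.054 ]
shift cm [  3.15 -31.81 -14.45] | per row /12 [ 0.262 -2.651 -1.204] tool z yaw -169.3 tool y yaw -79.3 tilt x [-0.e+00  3.e-04 -1.e+00]
```

Call:
move_arm --commands '[[[0,-1.5,-0.7,0],[0,-3,-1.36,0],[0,-3.4,-1.54,0],[0,-3.4,-1.54,0],[0,-3.4,-1.54,0],[0,-3.4,-1.54,0],[0,-3.4,-1.54,0],[0,-3.4,-1.54,0]]]'

```text
clock: 18.3
tool_pos: [0.539, 0.0293, 0.2304]
orientation: [9.8, 89.9, -159.5]
force: [-0.0, 0.2, -0.1]
opening: 0.0603
```

Call:
move_arm --commands '[[[0,-3,-1.36,0],[0,-2,-0.9,0],[0,-1.3,-0.6,0],[0,0,0,0],[0,0,0,0]]]'

```text
clock: 18.8
tool_pos: [0.5554, 0.0948, 0.2307]
orientation: [17.7, 89.9, -151.6]
force: [0.6, -0.5, -0.3]
opening: 0.0596
```

```bash
python3 -c "
from h import *
T,p,d=wlook('w3.png',dict(blue=.004,yellow=.004,red=.054,green=.054))
np.savez('pics/w3.npz',T=T,p=p,d=d)
plan(.557,.102,.20,12)"
```

```text
blue [301. 167.] [ 276  143   51   50 1970] [0.4971 0.0871 0.004 ]
yellow [303. 107.] [ 276   81   54   53 2137] [0.5115 0.008  0.004 ]
yellow [492. 237.] [482 230  17  16 150] [0.1026 0.1356 0.004 ]
red [255. 177.] [239 162  33  32 828] [0.5572 0.0995 0.054 ]
green [253. 106.] [ 235   88   37   36 1047] [0.5748 0.0187 0.054 ]
shift cm [ 3.1  -0.71 -0.3 ] | per row /12 [ 0.258 -0.059 -0.025] tool z yaw -169.3 tool y yaw -79.3 tilt x [-9.e-04 -5.e-04 -1.e+00]
```

View pics/w3.png

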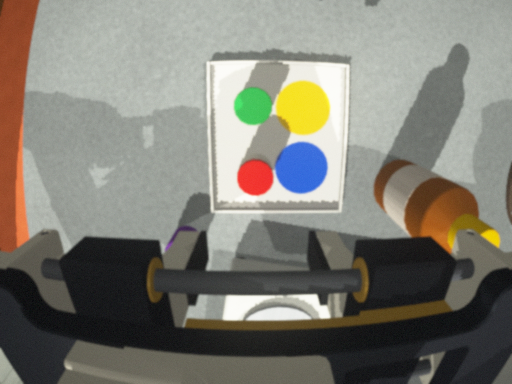

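Call:
move_arm --commands '[[[0,-0.65,-0.3,0],[3,0,0,0],[4,0,0,0],[4,0,0,0],[3,0,0,0],[2,0,0,0],[0,0,0,0],[0,0,0,0]]]'

```text
clock: 19.65
tool_pos: [0.5579, 0.1019, 0.0718]
orientation: [84.2, 90.0, -85.1]
force: [0.6, 0.8, -0.6]
opening: 0.0597
```

```bash
python3 -c "
from h import *
T,p,d=wlook('w4.png',dict(red=.054,green=.054))
plan(.5575,.101,.018,12)"
```

```text
red [259. 228.] [ 228  200   63   58 2820] [0.5572 0.0992 0.054 ]
green [254.  98.] [ 221   64   67   69 3677] [0.5751 0.0188 0.054 ]
shift cm [5.46 0.1  0.12] | per row /12 [0.455 0.008 0.01 ] tool z yaw -169.3 tool y yaw -79.3 tilt x [ 1.5e-03  4.0e-04 -1.0e+00]
```

Call:
move_arm --commands '[[[1.5,0.1,0.05,0],[1.5,0,0,0],[1.2,0,0,0],[0.8,0,0,0],[0.4,0,0,0],[0,0,0,0],[0,0,0,0]]]'

```text
clock: 20.4
tool_pos: [0.5576, 0.1012, 0.0178]
orientation: [-174.4, 90.0, 16.3]
force: [0.6, -0.1, 0.6]
opening: 0.0598
```

Call:
move_arm --commands '[[[0,0,0,0],[0,0,0,0],[0,0,0,0],[0,0,0,0],[0,0,0,0],[0,0,0,0]]]' --jaw 3.8

```text
clock: 21.0
tool_pos: [0.5573, 0.1011, 0.0177]
orientation: [-175.4, 90.0, 15.3]
force: [-1.4, 0.5, 4.9]
opening: 0.0436
```

Call:
move_arm --commands '[[[-0.5,0,0,0],[-1,0,0,0],[-2,0,0,0],[-3,0,0,0],[-3,0,0,0],[-2.5,0,0,0],[-1,0,0,0],[0,0,0,0]]]'

```text
clock: 21.8
tool_pos: [0.5579, 0.1014, 0.149]
orientation: [-161.7, 89.8, 29.1]
force: [0.9, 0.7, -1.8]
opening: 0.0436
```

```bash
python3 - <<'E'
from h import *
print(get_obs()['opening'],get_obs()['force'],get_obs()['joint_pos'].round())
for n in('top','scene'):
    p,d=snap(n,n+'5.png');P=cloud(n,d)
    m=(abs(P[...,2]-.069)<.012)&(d>0)&(P[...,1]>.2)&(P[...,1]<.5)&(P[...,0]>.3)&(P[...,0]<.65)
    g=cv2.cvtColor(p,cv2.COLOR_RGB2GRAY);v,u=np.nonzero(m);u0,u1,v0,v1=u.min(),u.max(),v.min(),v.max();print(n,u0,u1,v0,v1)
    cv2.imwrite('pics/pan_%s.png'%n,cv2.resize(cv2.cvtColor(p,cv2.COLOR_RGB2BGR)[v0-5:v1+6,u0-5:u1+6],None,fx=4,fy=4,interpolation=2))
a=cv2.imread('pics/pan_top.png');b=cv2.imread('pics/pan_scene.png');print(a.shape,b.shape)
h=max(a.shape[0],b.shape[0]);c=np.zeros((h,a.shape[1]+b.shape[1],3),np.uint8);c[:a.shape[0],:a.shape[1]]=a;c[:b.shape[0],a.shape[1]:]=b;f=min(1,800/c.shape[1],600/h);print(f);cv2.imwrite('pics/pan.png',cv2.resize(c,None,fx=f,fy=f))
plan(.482,.327,.14,12)
E
```

```text
0.0436007081008549 [ 0.87336392  0.72364001 -1.81967469] [ 30.  14. -19.   0. -56. -19.]
top 133 163 184 250
scene 277 408 219 308
(308, 164, 3) (400, 568, 3)
1
shift cm [  0.65 -23.61   3.12] | per row /12 [ 0.054 -1.967  0.26 ] tool z yaw -169.3 tool y yaw -79.3 tilt x [-1.2e-03 -1.0e-04 -1.0e+00]
```

View pics/pan.png

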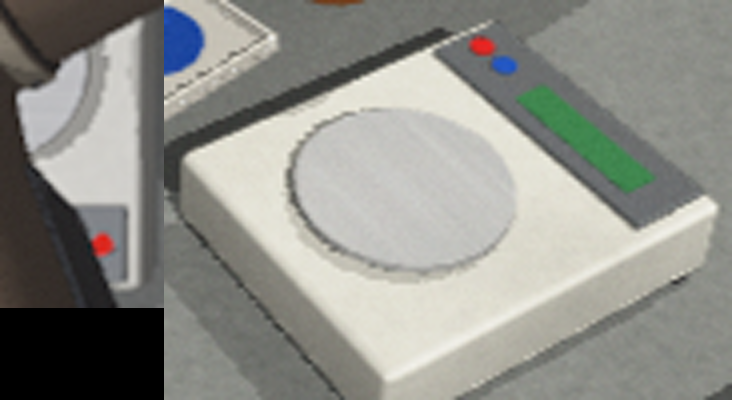

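The scene crop shows the pan clearly, as an ellipse centred at about (402,190) in the crop, or (331.6,261.6) in the full image.

```bash
python3 - <<'E'
from h import *
print(onplane('scene',331.5,261.5,.069),onplane('top',126.5,195,.069))
E
```

```text
[0.48479647 0.33128862 0.069     ] [0.48213386 0.32571648 0.069     ]
```

Call:
move_arm --commands '[[[0,-1,0.13,0],[0,-2,0.26,0],[0,-2.5,0.33,0],[0,-2.5,0.33,0],[0,-2.5,0.33,0],[0,-2.5,0.33,0],[0,-2,0.26,0],[0,0,0,0]]]'

```text
clock: 22.7
tool_pos: [0.5087, 0.2467, 0.1459]
orientation: [26.5, 89.9, -142.7]
force: [-0.0, -0.0, -1.6]
opening: 0.0436
```

```bash
python3 -c "
from h import *
plan(.483,.3285,.105,12)"
```

```text
shift cm [ 4.08 -8.52  0.98] | per row /12 [ 0.34  -0.71   0.082] tool z yaw -169.2 tool y yaw -79.2 tilt x [-0.0016 -0.0012 -1.    ]
```

Call:
move_arm --commands '[[[0,-1.5,0.17,0],[0,-2.5,0.29,0],[0,-2.5,0.29,0],[0,-1.5,0.17,0],[1.5,-0.5,0.06,0],[1.5,0,0,0],[1,0,0,0],[0,0,0,0]]]'

```text
clock: 23.5
tool_pos: [0.4837, 0.3255, 0.1055]
orientation: [37.7, 89.8, -131.6]
force: [-0.0, -0.7, -0.6]
opening: 0.0438
```

```bash
python3 - <<'E'
from h import *
plan(.483,.3285,.083,12)
p,d=snap('scene','s6.png');b=cv2.imread('pics/s6.png')[200:320,260:420];cv2.imwrite('pics/s6c.png',cv2.resize(b,None,fx=4,fy=4,interpolation=2))
print(wlook('w6.png',dict(red=.119)) and 0)
E
```

```text
shift cm [ 2.25 -0.32  0.01] | per row /12 [ 0.188 -0.026  0.001] tool z yaw -169.3 tool y yaw -79.3 tilt x [-0.0023 -0.0026 -1.    ]
red [424. 157.] [418 150  13  15 153] [0.4031 0.2522 0.119 ]
red [257. 257.] [ 215  235   86   36 2138] [0.484  0.3271 0.119 ]
red [258. 301.] [227 296  63  13 595] [0.4778 0.3584 0.119 ]
0
```

View pics/s6c.png

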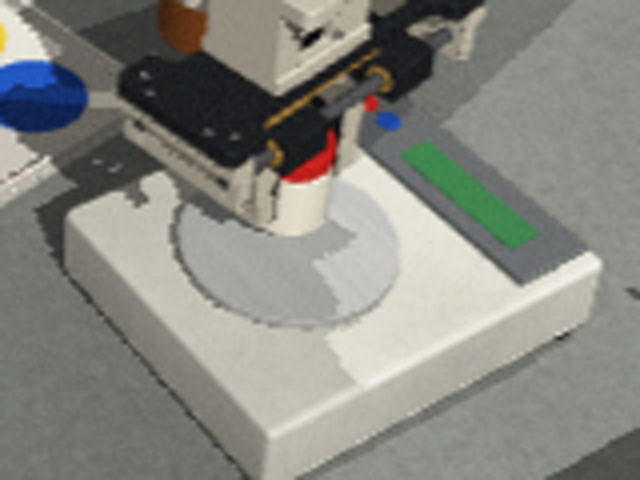

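```bash
python3 - <<'E'
from h import *
c=calibration('scene')
def proj(X):
    q=np.linalg.inv(c['T'])@np.append(X,1);K=c['mtx'];return K[0,0]*q[0]/-q[2]+K[0,2],-K[1,1]*q[1]/-q[2]+K[1,2]
def crop(X): u,v=proj(X);return (np.array([(u-260+.5)*4,(v-200+.5)*4])).round()
def circ(C,r):
    a=np.linspace(0,6.28,90);q=np.array([crop(C+r*np.array([np.cos(t),np.sin(t),0])) for t in a]);return q.min(0),q.max(0)
for C in((.483,.3285),(.4848,.3313),(.482,.326)): print(C,'pan extents',circ(np.array([*C,.069]),.06))
print('jar foot',circ(np.array([.4837,.3255,.0915]),.022))
E
```

```text
(0.483, 0.3285) pan extents (array([176., 168.]), array([400., 327.]))
(0.4848, 0.3313) pan extents (array([176., 172.]), array([401., 331.]))
(0.482, 0.326) pan extents (array([175., 165.]), array([399., 323.]))
jar foot (array([245., 182.]), array([328., 240.]))
```

Call:
move_arm --commands '[[[0.5,-0.2,0,0],[0.6,-0.2,0,0],[0.5,0,0,0],[0.3,0,0,0],[0.2,0,0,0],[0,0,0,0],[0,0,0,0]]]'

```text
clock: 24.3
tool_pos: [0.4839, 0.3304, 0.0864]
orientation: [166.4, 90.0, -2.9]
force: [-0.5, 0.3, -2.0]
opening: 0.0434
```

Call:
move_arm --commands '[[[0.1,0,0,0],[0,0,0,0],[0,0,0,0]]]'

```text
clock: 24.6
tool_pos: [0.4838, 0.3304, 0.0855]
orientation: [-143.8, 90.0, 46.9]
force: [-0.3, -0.3, -0.4]
opening: 0.0433
```

Call:
move_arm --commands '[[[0.15,0,0,0],[0,0,0,0],[0,0,0,0]]]'

```text
clock: 24.9
tool_pos: [0.4838, 0.3303, 0.0838]
orientation: [45.0, 90.0, -124.2]
force: [0.5, -0.2, -0.5]
opening: 0.0435
```

Call:
move_arm --commands '[[[0.1,0,0,0],[0,0,0,0],[0,0,0,0]]]'

```text
clock: 25.2
tool_pos: [0.4838, 0.3303, 0.0828]
orientation: [47.5, 90.0, -121.8]
force: [0.3, 1.2, -1.3]
opening: 0.0439
```

Call:
move_arm --commands '[[[0.08,0,0,0],[0,0,0,0],[0,0,0,0]]]'

```text
clock: 25.5
tool_pos: [0.4838, 0.3304, 0.0827]
orientation: [-162.0, 90.0, 28.8]
force: [-2.3, -1.6, 5.3]
opening: 0.0434
```

Contact with the pan. Release and rise.

Call:
move_arm --commands '[[[0,0,0,0],[0,0,0,0],[0,0,0,0],[0,0,0,0],[0,0,0,0],[-1,0,0,0],[-2,0,0,0],[-3,0,0,0]]]' --jaw 6

```text
clock: 26.3
tool_pos: [0.4831, 0.3296, 0.1419]
orientation: [38.1, 89.8, -131.2]
force: [0.1, 1.4, 0.9]
opening: 0.0603
```

Call:
move_arm --commands '[[[-3.5,0,0,0],[-3.5,0,0,0],[-3,0,0,0],[0,1,0,0],[0,2,0,0],[0,2,0,0],[0,0,0,0]]]'

```text
clock: 27.0
tool_pos: [0.4929, 0.278, 0.2415]
orientation: [36.3, 89.9, -133.1]
force: [0.7, -0.2, 0.3]
opening: 0.0599
```

```bash
python3 - <<'E'
from h import *
p,d=snap('scene','s7.png');P=cloud('scene',d)
for m,s,c in blobs(p,*COL['red'],60): print(c,P[m].mean(0).round(4),onplane('scene',*c,.117).round(4))
b=cv2.imread('pics/s7.png')[200:320,260:420];cv2.imwrite('pics/s7c.png',cv2.resize(b,None,fx=4,fy=4,interpolation=2))
plan(.475,-.243,.235,15)
E
```

```text
[107.47682119 130.69536424] [ 0.7156 -0.6246  0.0086] [ 0.7534 -0.4157  0.117 ]
[333.53846154 245.56153846] [0.4868 0.3341 0.119 ] [0.4854 0.3325 0.117 ]
shift cm [ 0.71 50.98 11.38] | per row /15 [0.047 3.398 0.759] tool z yaw -169.4 tool y yaw -79.4 tilt x [-9.e-04 -1.e-03 -1.e+00]
```

View pics/s7c.png

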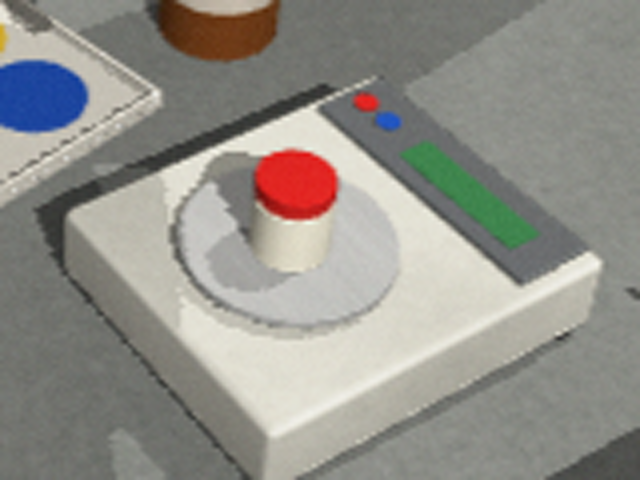

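The jar stands upright with its foot within about 2–3 mm of the pan centre (foot ≈ (290,242), pan ≈ (288,247) in the crop). Next I return the blue bottle.

Call:
move_arm --commands '[[[0,2,0.45,0],[0,3.5,0.78,0],[0,3.9,0.87,0],[0,3.9,0.87,0],[0,3.9,0.87,0],[0,3.9,0.87,0],[0,3.9,0.87,0],[0,3.9,0.87,0]]]'

```text
clock: 27.85
tool_pos: [0.4825, -0.0168, 0.2418]
orientation: [8.9, 90.0, -160.3]
force: [0.2, -0.4, 0.4]
opening: 0.0598
```

Call:
move_arm --commands '[[[0,3.9,0.87,0],[0,3.9,0.87,0],[0,3.9,0.87,0],[0,3.9,0.87,0],[0,3,0.67,0],[0,1.5,0.33,0],[0,0,0,0],[0,0,0,0]]]'

```text
clock: 28.65
tool_pos: [0.4761, -0.2209, 0.2416]
orientation: [-24.2, 89.9, 166.4]
force: [-0.8, -0.2, -0.0]
opening: 0.0597
```

```bash
python3 - <<'E'
from h import *
wlook('w8.png',dict(yellow=.154,blue=.154))
plan(.4757,-.2427,.2,15)
E
```

```text
yellow [171. 135.] [156 119  31  33 832] [ 0.5587 -0.2628  0.154 ]
yellow [213. 302.] [196 295  36  16 445] [ 0.5003 -0.1     0.154 ]
blue [510.  17.] [508   0   4  38 119] [ 0.2448 -0.4723  0.154 ]
blue [262. 173.] [246 154  33  37 970] [ 0.4761 -0.2442  0.154 ]
shift cm [4.17 2.18 0.47] | per row /15 [0.278 0.145 0.031] tool z yaw -169.3 tool y yaw -79.3 tilt x [-6.e-04  2.e-04 -1.e+00]
```

Call:
move_arm --commands '[[[0,1.2,0.25,0],[0,1,0.2,0],[2,0,0,0],[3,0,0,0],[3,0,0,0],[2,0,0,0],[1,0,0,0],[0,0,0,0]]]'

```text
clock: 29.5
tool_pos: [0.4758, -0.243, 0.131]
orientation: [-18.0, 89.9, 172.8]
force: [0.7, -1.7, -0.5]
opening: 0.0598
```

```bash
python3 - <<'E'
from h import *
plan(.4758,-.243,.1224,15)
E
```

```text
shift cm [ 0.86 -0.    0.  ] | per row /15 [ 0.057 -0.     0.   ] tool z yaw -169.3 tool y yaw -79.3 tilt x [-2.4e-03  3.0e-04 -1.0e+00]
```

Call:
move_arm --commands '[[[0.4,0,0,0],[0.4,0,0,0],[0,0,0,0],[0,0,0,0]]]'

```text
clock: 29.9
tool_pos: [0.4767, -0.243, 0.1245]
orientation: [158.4, 90.0, -10.9]
force: [-0.1, 0.2, -0.4]
opening: 0.0603
```

Call:
move_arm --commands '[[[0,0,0,0],[0,0,0,0],[0,0,0,0],[0,0,0,0],[0,0,0,0],[0,0,0,0],[0,0,0,0]]]' --jaw 2.4

```text
clock: 30.6
tool_pos: [0.4763, -0.243, 0.1241]
orientation: [-5.5, 90.0, -174.7]
force: [-0.9, 0.0, 0.6]
opening: 0.0294
```

Call:
move_arm --commands '[[[-0.5,0,0,0],[-1,0,0,0],[-1.5,0,0,0],[-1.5,0,0,0],[-1,0,0,0],[-0.5,0,0,0],[0,0,0,0],[0,0,0,0]]]'

```text
clock: 31.4
tool_pos: [0.4761, -0.2428, 0.1836]
orientation: [-43.7, 90.0, 147.0]
force: [0.2, -0.1, -3.6]
opening: 0.0294
```

```bash
python3 - <<'E'
from h import *
print(get_obs()['opening'],get_obs()['force'])
plan(.497,.0875,.183,15)
E
```

```text
0.029398975852122814 [ 0.20351976 -0.13064511 -3.58129324]
shift cm [  0.07 -32.07  -8.19] | per row /15 [ 0.005 -2.138 -0.546] tool z yaw -169.3 tool y yaw -79.3 tilt x [-6.e-04  4.e-04 -1.e+00]
```

Call:
move_arm --commands '[[[0,-1,-0.26,0],[0,-2,-0.51,0],[0,-2.7,-0.69,0],[0,-2.7,-0.69,0],[0,-2.7,-0.69,0],[0,-2.7,-0.69,0],[0,-2.7,-0.69,0],[0,-2.7,-0.69,0]]]'

```text
clock: 32.2
tool_pos: [0.4884, -0.0437, 0.1835]
orientation: [-6.3, 89.9, -175.6]
force: [0.4, -0.4, -4.4]
opening: 0.0294
```

Call:
move_arm --commands '[[[0,-2.7,-0.69,0],[0,-2.7,-0.69,0],[0,-2.7,-0.69,0],[0,-2.4,-0.6,0],[0,-1.6,-0.4,0],[0,-0.6,-0.1,0],[0,0,0,0],[0,0,0,0]]]'

```text
clock: 33.0
tool_pos: [0.4962, 0.085, 0.1838]
orientation: [21.1, 90.0, -148.2]
force: [0.4, -0.1, -3.7]
opening: 0.0291
```

```bash
python3 - <<'E'
from h import *
print(get_obs()['opening'],get_obs()['force'])
plan(.497,.0875,.1255,15)
E
```

```text
0.02912095572149655 [ 0.40263465 -0.08966178 -3.70976182]
shift cm [ 5.83 -0.23 -0.13] | per row /15 [ 0.389 -0.016 -0.009] tool z yaw -169.3 tool y yaw -79.3 tilt x [-6.e-04 -4.e-04 -1.e+00]
```

Call:
move_arm --commands '[[[0,-0.25,-0.1,0],[1.5,0,0,0],[1.8,0,0,0],[1.2,0,0,0],[0.6,0,0,0],[0.5,0,0,0],[0,0,0,0],[0,0,0,0]]]'

```text
clock: 33.8
tool_pos: [0.4974, 0.0882, 0.1285]
orientation: [-174.2, 90.0, 16.5]
force: [0.1, 0.0, -3.3]
opening: 0.0294
```

Call:
move_arm --commands '[[[0.15,0,0,0],[0,0,0,0],[0,0,0,0]]]'

```text
clock: 34.1
tool_pos: [0.4972, 0.0882, 0.1268]
orientation: [-163.9, 90.0, 26.8]
force: [0.1, -0.1, -3.4]
opening: 0.0293
```

Expected contact is near 0.124.

Call:
move_arm --commands '[[[0.15,0,0,0],[0.08,0,0,0],[0,0,0,0],[0,0,0,0]]]'

```text
clock: 34.5
tool_pos: [0.497, 0.0881, 0.1242]
orientation: [15.3, 90.0, -154.0]
force: [0.8, -0.2, -3.8]
opening: 0.0292
```

Call:
move_arm --commands '[[[0.1,0,0,0],[0,0,0,0],[0,0,0,0]]]'

```text
clock: 34.8
tool_pos: [0.4973, 0.0881, 0.124]
orientation: [166.7, 90.0, -2.6]
force: [-2.7, -0.1, 5.2]
opening: 0.0294
```

Call:
move_arm --commands '[[[0,0,0,0],[0,0,0,0],[0,0,0,0],[0,0,0,0],[0,0,0,0],[-1,0,0,0],[-2,0,0,0],[-3,0,0,0]]]' --jaw 6

```text
clock: 35.6
tool_pos: [0.4962, 0.0877, 0.1833]
orientation: [17.7, 89.8, -151.6]
force: [1.0, -0.1, -0.3]
opening: 0.0597
```

Call:
move_arm --commands '[[[-3,0,0,0],[-2,0,0,0],[0,1,0,0],[0,1,0,0],[0,0,0,0]]]'

```text
clock: 36.1
tool_pos: [0.5003, 0.0672, 0.2327]
orientation: [10.0, 89.9, -159.4]
force: [-0.3, 0.4, -0.4]
opening: 0.0598
```

```bash
python3 - <<'E'
from h import *
plan(.5602,-.241,.235,12)
E
```

```text
shift cm [-0.22 31.4  -0.19] | per row /12 [-0.018  2.617 -0.015] tool z yaw -169.4 tool y yaw -79.4 tilt x [-1.1e-03 -4.0e-04 -1.0e+00]
```

Call:
move_arm --commands '[[[0,2,0,0],[0,3.5,0,0],[0,3.9,0,0],[0,3.9,0,0],[0,3.9,0,0],[0,3.9,0,0],[0,3.9,0,0],[0,3,0,0]]]'

```text
clock: 36.9
tool_pos: [0.5524, -0.2089, 0.232]
orientation: [-13.4, 89.9, 177.3]
force: [-0.0, 0.4, 0.7]
opening: 0.0598
```

Call:
move_arm --commands '[[[0,2.2,-0.1,0],[0,1.2,-0.1,0],[0,0,0,0],[0,0,0,0]]]'

```text
clock: 37.3
tool_pos: [0.5608, -0.2393, 0.2326]
orientation: [-28.2, 89.9, 162.5]
force: [0.1, -0.4, 0.6]
opening: 0.06
```

```bash
python3 - <<'E'
from h import *
wlook('w9.png',dict(yellow=.154))
plan(.56,-.2626,.124,12)
E
```

```text
yellow [264. 175.] [247 159  36  34 967] [ 0.559  -0.2627  0.154 ]
yellow [258. 310.] [239 299  41  22 699] [ 0.5378 -0.1237  0.154 ]
shift cm [10.89  2.31  0.51] | per row /12 [0.907 0.192 0.043] tool z yaw -169.3 tool y yaw -79.3 tilt x [-7.e-04  3.e-04 -1.e+00]
```

Call:
move_arm --commands '[[[0,1.3,0.3,0],[0,1,0.25,0],[2,0,0,0],[3,0,0,0],[3,0,0,0],[1.8,0,0,0],[1,0,0,0],[0,0,0,0]]]'

```text
clock: 38.15
tool_pos: [0.5593, -0.2633, 0.1241]
orientation: [-20.6, 89.9, 170.1]
force: [-0.1, -0.5, -0.9]
opening: 0.0599
```

Call:
move_arm --commands '[[[0,0,0,0],[0,0,0,0]]]'

```text
clock: 38.35
tool_pos: [0.5608, -0.2636, 0.1267]
orientation: [154.1, 89.9, -15.2]
force: [0.6, -0.5, 0.3]
opening: 0.0596
```

Call:
move_arm --commands '[[[0.3,-0.1,0,0],[0,0,0,0],[0,0,0,0]]]'

```text
clock: 38.65
tool_pos: [0.5599, -0.2623, 0.1225]
orientation: [163.4, 90.0, -5.9]
force: [0.6, -0.1, -0.3]
opening: 0.0598
```

Call:
move_arm --commands '[[[0,0,0,0],[0,0,0,0],[0,0,0,0],[0,0,0,0],[0,0,0,0],[0,0,0,0],[0,0,0,0]]]' --jaw 2.4

```text
clock: 39.35
tool_pos: [0.5596, -0.2624, 0.1223]
orientation: [-0.8, 90.0, -170.1]
force: [-2.3, -0.1, 2.1]
opening: 0.0296
```

Call:
move_arm --commands '[[[-0.5,0,0,0],[-1,0,0,0],[-1.5,0,0,0],[-1.5,0,0,0],[-1,0,0,0],[-0.5,0,0,0],[0,0,0,0],[0,0,0,0]]]'

```text
clock: 40.15
tool_pos: [0.5595, -0.2621, 0.1817]
orientation: [-43.1, 90.0, 147.6]
force: [0.1, -0.0, -3.0]
opening: 0.0296
```

```bash
python3 - <<'E'
from h import *
print(get_obs()['opening'],get_obs()['force'])
plan(.5117,.0085,.183,15)
E
```

```text
0.0295618541877924 [ 0.12092361 -0.01108347 -3.01907126]
shift cm [ -0.11 -27.48  -0.33] | per row /15 [-0.008 -1.832 -0.022] tool z yaw -169.3 tool y yaw -79.3 tilt x [-6.e-04  4.e-04 -1.e+00]
```

Call:
move_arm --commands '[[[0,-1,0,0],[0,-2,0,0],[0,-2.5,-0.05,0],[0,-2.5,-0.05,0],[0,-2.5,-0.05,0],[0,-2.5,-0.05,0],[0,-2.5,-0.05,0],[0,-2.5,-0.05,0]]]'

```text
clock: 40.95
tool_pos: [0.5284, -0.0835, 0.1817]
orientation: [-12.2, 89.9, 178.6]
force: [-0.0, 0.4, -2.2]
opening: 0.0291
```

Call:
move_arm --commands '[[[0,-2.5,0,0],[0,-2.5,0,0],[0,-2,0,0],[0,-1.5,0,0],[0,-0.8,0,0],[0,0,0,0],[0,0,0,0]]]'

```text
clock: 41.65
tool_pos: [0.5119, 0.0063, 0.1821]
orientation: [25.1, 90.0, -144.1]
force: [-0.2, 0.4, -2.9]
opening: 0.0293
```

```bash
python3 - <<'E'
from h import *
print(get_obs()['opening'],get_obs()['force'])
plan(.5117,.0085,.1245,15)
p,d=snap('scene','s10.png');b=cv2.imread('pics/s10.png')[130:280,190:340];cv2.imwrite('pics/s10c.png',cv2.resize(b,None,fx=4,fy=4,interpolation=2))
E
```

```text
0.029328661295733503 [-0.17490168  0.40463704 -2.91667142]
shift cm [ 5.76 -0.22 -0.03] | per row /15 [ 0.384 -0.014 -0.002] tool z yaw -169.3 tool y yaw -79.3 tilt x [-3.e-04 -2.e-04 -1.e+00]
```

View pics/s10c.png

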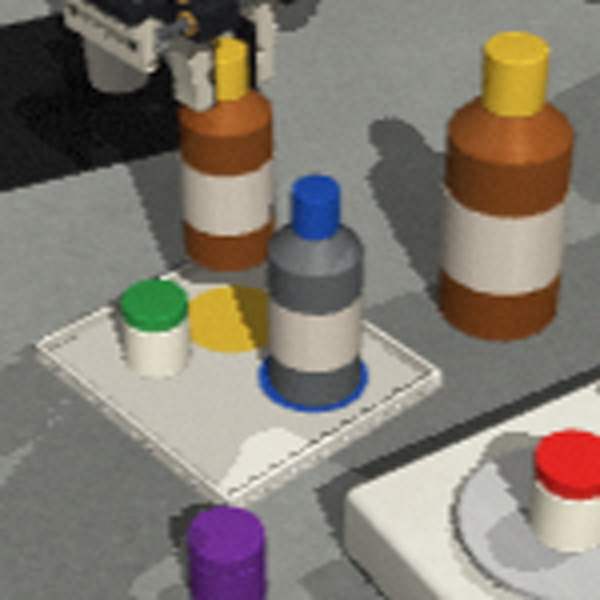

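Blue stands centred on its mark (crop 315,380), yellow hangs above its own mark at (228,320), and the green jar is untouched at (155,325). I'll lower yellow.

Call:
move_arm --commands '[[[0,-0.22,0,0],[1.5,0,0,0],[1.8,0,0,0],[1.2,0,0,0],[0.6,0,0,0],[0.4,0,0,0],[0,0,0,0],[0,0,0,0]]]'

```text
clock: 42.5
tool_pos: [0.512, 0.0087, 0.1277]
orientation: [176.0, 90.0, 6.7]
force: [0.1, -0.8, -2.5]
opening: 0.0297
```

Call:
move_arm --commands '[[[0.15,0,0,0],[0.1,0,0,0],[0,0,0,0],[0,0,0,0]]]'

```text
clock: 42.9
tool_pos: [0.5116, 0.0086, 0.1249]
orientation: [180.0, 90.0, 10.7]
force: [-0.2, 0.3, -2.5]
opening: 0.0298
```

Call:
move_arm --commands '[[[0.15,0,0,0],[0,0,0,0],[0,0,0,0]]]'

```text
clock: 43.2
tool_pos: [0.5116, 0.0086, 0.1232]
orientation: [18.8, 90.0, -150.5]
force: [-0.5, -0.3, -2.4]
opening: 0.0299
```

Call:
move_arm --commands '[[[0.1,0,0,0],[0,0,0,0],[0,0,0,0]]]'

```text
clock: 43.5
tool_pos: [0.5116, 0.0087, 0.1223]
orientation: [-179.2, 90.0, 11.5]
force: [0.7, -0.2, -2.5]
opening: 0.0299
```

Call:
move_arm --commands '[[[0.08,0,0,0],[0,0,0,0],[0,0,0,0]]]'

```text
clock: 43.8
tool_pos: [0.5118, 0.0086, 0.1222]
orientation: [158.6, 90.0, -10.7]
force: [-2.5, -0.5, 5.4]
opening: 0.0294
```

Call:
move_arm --commands '[[[0,0,0,0],[0,0,0,0],[0,0,0,0],[0,0,0,0],[0,0,0,0],[-1,0,0,0],[-2,0,0,0],[-3,0,0,0]]]' --jaw 6

```text
clock: 44.6
tool_pos: [0.5107, 0.0083, 0.1815]
orientation: [8.0, 89.8, -161.2]
force: [-0.1, -0.0, 0.6]
opening: 0.0602
```

Call:
move_arm --commands '[[[-3,0,0,0],[-3,0,0,0],[-2,-2,0,0],[0,-3,0,0],[0,-3,0,0],[0,-2,0,0],[0,0,0,0],[0,0,0,0]]]'

```text
clock: 45.4
tool_pos: [0.4929, 0.1072, 0.2621]
orientation: [-172.8, 90.0, 18.0]
force: [-0.3, -0.3, -0.6]
opening: 0.0598
```

```bash
python3 - <<'E'
from h import *
wlook('w11.png',dict(yellow=.154,blue=.154,green=.054))
p,d=snap('scene','s11.png')
a=cv2.imread('pics/w11.png')[30:250,130:420];b=cv2.imread('pics/s11.png')[100:320,130:420]
c=np.hstack([a,b]);cv2.imwrite('pics/fin.png',cv2.resize(c,(800,303),interpolation=2))
E
```

```text
yellow [257.  83.] [242  67  33  32 817] [0.5115 0.009  0.154 ]
yellow [421. 214.] [ 392  194   50   40 1201] [0.3145 0.0993 0.154 ]
blue [257. 171.] [242 155  31  32 779] [0.4966 0.088  0.154 ]
green [206.  87.] [189  71  34  33 866] [0.5739 0.0189 0.054 ]
green [310. 312.] [303 307  16  12 136] [0.3659 0.3211 0.054 ]
```

View pics/fin.png

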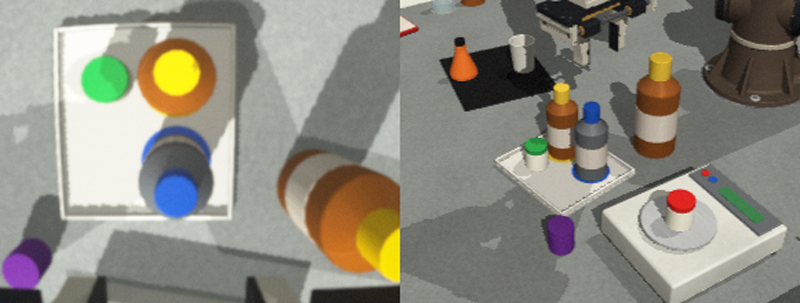

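Both bottles are upright on their marks, within about 1 mm. The green jar, beaker and flask have not moved, the red jar is on the pan, and the gripper is clear. Handing in.

```bash
python3 -c "
from h import *
print(close_job())"
```

```text
the job is handed in; nothing more can be done
None
```

The job is done and handed in after about 45 s of the 128 s allowed. I cleared the yellow bottle and then the blue to free spots on the mat. The red-lidded jar then went onto the balance pan, and after that the blue and yellow bottles went back to their marks.

**Last checks:**
- **Bottles:** the wrist camera put the yellow cap at (0.5115, 0.009) and the blue at (0.4966, 0.088). Both are within about 1 mm of their measured marks, and both stand upright.
- **Red jar:** it stands upright about 2–3 mm from the pan centre. I took that from one scene picture, because the arm blocked the top view.
- **Left in place:** the green jar is within 1 mm of its start position. The beaker and flask look unmoved in the last picture, but I did not re-measure them. I never reached for the large yellow-capped bottle or the purple jar.
- **Forces:** readings at the set-downs stayed under about 6 N, and no picture or force reading suggested an unwanted touch.

**Disagreement:** the top and scene cameras differed from the wrist camera and arm readings by about 2–5 mm. I used averages, or the wrist camera close up.

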